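# Lift the boiled egg out of its cup with the serving tongs

## Task

Pick up the small serving tongs by their two arms, close their jaws on the hot boiled egg standing in one of the two egg cups, lift it out and carry it over the middle of the dark oval dish. Finish while still holding it there in the tongs, at least 10 cm above the worktop: do not put it down, never touch the egg with the gripper itself, and leave both cups standing and the dish, lemon, garlic and salt shaker where they are.

Things in the scene. Friction and masses are not known exactly. Their poses are not given: they have to be found in the camera images.
- tongs: Steel serving tongs, 190 mm long, 28 mm tall, 88 g, lying on edge: the two arms lie side by side and close horizontally. Origin: on the underside (z = 0 as found), midway between the two straight flat arm sections where they are gripped, near the centre of mass. +x points to the jaws, y across the arms, z up. Hinge pin at x = -85 mm, centre of the hollow jaws at x = +80 mm.
- tongs_grip (a point): Point of the tongs midway between the flat arm sections to grip, 14 mm above the underside. The flats run 45 mm to either side of it along x, are 4 mm thick and 24 mm tall; over their outer faces here they measure 68 mm as found (open) and 48 mm, then parallel, on the egg. A spring opens them: closing here takes 3 N at first, 5 N on the egg; gripped with 20 to 30 N they hold the egg.
- tongs_jaws (a point): Centre of the hollow jaws, 14 mm above the underside, 80 mm ahead of tongs_grip; jaws 34 mm long, 28 mm tall. The gap between their inner edges is 73 mm open, 61 mm when the arms are held at 62 mm over tongs_grip: held at 60 to 65 mm there, the tongs stay gripped by their own spring and still pass over the egg. Opening the gripper beyond 68 mm lets them fall.
- tongs_left (a joint): opening angle of the arm on the +y side: 0.12 fully open (as found), 0 with the jaws just on the egg, -0.09 shut further than the egg allows. Rad.
- tongs_right (a joint): the same for the arm on the -y side; the two arms are geared and move alike.
- egg: Pale brown boiled egg, 44 mm thick, 55 mm tall, 60 g, upright in one of the two cups. Origin at its lower tip, about 20 mm above the worktop as found.
- egg_center (a point): centre of the egg at its widest, 24 mm above its lower tip, 44 mm above the worktop as found.
- cup_full: White stoneware egg cup that holds the egg: loose, 180 g, foot 48 mm wide, rim 42 mm wide and 30 mm above the worktop. Origin at the centre of its underside. With the underside of the tongs 33 to 36 mm above the worktop the jaws clear the rim and meet the egg at its widest.
- cup_empty: An equal egg cup, empty.
- dish: Dark grey oval dish, 90 x 122 mm, 16 mm tall, on the worktop, to the left; origin at the centre of its underside.
- lemon: Bystander: a lemon, 83 x 58 x 58 mm, loose. Leave alone. Origin under it.
- garlic: Bystander: a garlic bulb, 60 mm, loose. Leave alone. Origin under it.
- salt: Bystander: a salt shaker, 44 mm thick, 90 mm tall, loose. Leave alone. Origin under it.
Mind the look-alikes: they are no part of the job. Of the things that look like the dish, the largest one is meant.

How it is judged:
By the outcome, as a careful person would: the job done as asked, in the order asked, and still so for the second after the job is handed in, while the arm keeps its last pose, push and grip.
It also fails if it takes over 54 s, if anything falls off the work surface, if the arm or the gripper's body presses on something with over 40 N, if the wrist force passes 120 N, or if a joint passes its speed limit or range.

## Robot

A 7-joint arm with a two-finger parallel gripper is mounted at the origin on a cart in front of the work surface, level with it; the furniture and walls round the work are solid. World frame = base frame: x ahead of the robot, y to its left, z up, the work surface at z = 0. Lengths are in m, angles in rad, forces in N, time in s.
With the tool pointing down it reaches from about 0.35 to 0.9 m from the base axis. Payload 19.9 kg.
Tool frame: the origin (TCP) lies on the centre line of the jaws, within the pads' length; the fingertips stand 17 mm ahead of it and the grasp point (between the pads) lies 2 mm behind it; z points along the fingers, y is the direction in which the jaws open and shut (so a half turn about z gives the same grasp; the last joint's range is limited). The gripper opens to 94 mm and grips with 3 to 60 N. Pads are 16 mm wide; open, the fingers measure 119 mm over their backs; the gripper's body (75 mm by 177 mm) begins 78 mm behind the grasp point.
Start: joints at [1.111, 0.417, -0.01, 1.614, 0.005, 1.111, -0.053], TCP at [0.254, -0.571, 0.185] pointing down, gripper open.
Joint ranges: [-2.81, 2.81], [-0.39, 2.02], [-1.27, 1.25], [0.06, 2.57], [-1.19, 4.33], [0.19, 2], [-2.82, 2.82]. Speed limits (rad/s): [1.89, 1.89, 2.39, 2.39, 3.01, 3.01, 3.01].

## Interface

Orientations are given as a unit quaternion [x, y, z, w].
In Python, from cell import readout, imaging, order gives the robot as it stands.
- The arm moves only by the shell command python3 -m handwheel 'ROWS'. ROWS is JSON, a list of rows, each an object with "jaw": the finger opening in m, from 0 to 0.094; "delta_pos": the shift along the world's x, y, z in m, a list of three; "delta_rot": the turn, a rotation vector about the world's x, y, z in degrees, a list of three. In form: [{"jaw": jaw, "delta_pos": [tx, ty, tz], "delta_rot": [ax, ay, az]}, ...]. A call has 1 to 5 rows; each row shifts and turns the pose as measured when the row begins; what a row does not reach is not made up. A row lasts 1/8 s, in which the tool goes at most 62.5 mm and 10.7 degrees, less where a joint would pass 70% of its speed; a pose out of reach is approached as far as the arm can. A call with a gripper value outside its range is refused whole. The fingers move at their own pace and stop on an object; the grip force is fixed at half the most. Time passes only in rows, so rows that do not move let the fingers close. It gives the time, the measured TCP pose, the force and the opening at its end, in the units of the state.
- readout.observe(): the state, without advancing time (a new reading comes with each control period).
- imaging.camera(name): name is "scene" or "top" or "wrist"; returns a dict with "img" (480x640x3 uint8, blue, green, red), "K" (3x3 intrinsics, pixels), "k1" (the pictures are not rectified: a ray, as slopes to the right and down, at radius r is drawn at 1 + k1 r^2 times it, then the intrinsics apply), "R" (3x3) and "t" (3): a world point X has camera coordinates R X + t. Camera axes: x right, y down, z forward; pixel columns grow to the right and rows downward; lengths in m; the calibration is good to about 2 mm. A picture is of the moment at which its call begins. There is no depth.
- order.sign_off(): hands the job in, once; it reports no verdict.
The state is a dict: "time_s": time; "joint_positions": joint angles; "joint_velocities": joint speeds; "effort": joint torques, N m; "position": TCP position; "tcp_rot": TCP orientation; "ft_force": force on the tool from outside, world axes, zero at the start; "torque": the same for the moment, N m; "finger_gap": finger opening in m.
Only numpy, scipy, OpenCV 4.12 (cv2) and the standard library are available. Lean on these libraries where they do the work, as an engineer would, in place of code of your own. Each camera call takes 0.05 s, during which the arm holds its last target. There are 200 camera calls.

## Working session

There is one attempt and no reset: what is moved stays moved. The work goes in short steps, Python scripts to look and compute and a shell command to move; the robot and the scene stay as the last step left them, time stands still between calls to the robot, and variables do not carry over. Pictures are saved under pics/ and viewed, about 8 in all and at most 12, crops included, and the job is handed in when it is done.

```bash
mkdir -p pics; cat > h.py <<'E'
import numpy as np,cv2
from cell import readout,imaging,order
def shot(n,f=None):
    c=imaging.camera(n)
    for k in("K","R","t"):c[k]=np.array(c[k],float)
    if f: cv2.imwrite(f"pics/{f}.png",c["img"])
    np.savez(f"pics/{f or n}.npz",**c)
    return c
def ray(c,u,v):
    K=c["K"];d=np.array([(u-K[0,2])/K[0,0],(v-K[1,2])/K[1,1]]);s=d.copy()
    for _ in range(30): s=d/(1+float(c["k1"])*(s@s))
    w=c["R"].T@np.array([*s,1.]);return -c["R"].T@c["t"],w
def plane(c,u,v,z):
    o,w=ray(c,u,v);return o+w*(z-o[2])/w[2]
def proj(c,X):
    p=c["R"]@np.array(X,float)+c["t"];s=p[:2]/p[2];s=s*(1+float(c["k1"])*(s@s))
    return c["K"][0,0]*s[0]+c["K"][0,2],c["K"][1,1]*s[1]+c["K"][1,2]
E
python3 - <<'E'
from h import *
np.set_printoptions(precision=3,suppress=True)
for n in("top","scene"):
    c=shot(n,n); print(n,-c["R"].T@c["t"],c["R"][2],c["k1"])
print(readout.observe())
E
```

```text
top [0.441 0.041 0.985] [ 0.14  -0.004 -0.99 ] 0.021983689030899457
scene [ 0.296 -0.434  0.724] [ 0.321  0.531 -0.785] -0.1293495474350887
{'time_s': 0.1, 'joint_positions': array([ 1.111,  0.418, -0.01 ,  1.614,  0.005,  1.111, -0.053]), 'joint_velocities': array([-0.001, -0.003, -0.   , -0.003, -0.003,  0.001,  0.001]), 'effort': array([  0.001, -85.258,   0.639, -42.67 ,  -0.049,   0.016,   0.   ]), 'position': array([ 0.253, -0.571,  0.185]), 'tcp_rot': array([ 0.978,  0.207, -0.   , -0.001]), 'ft_force': array([ 0.699, -0.229, -0.444]), 'torque': array([-0.041, -0.051,  0.011]), 'finger_gap': 0.09415122991806973}
```

View pics/top.png

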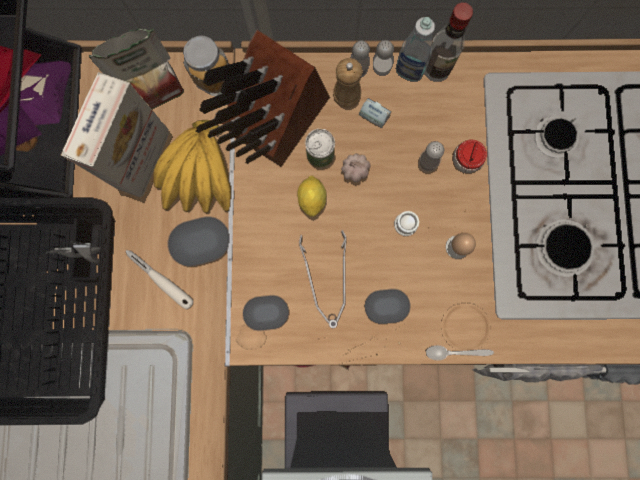

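View pics/scene.png

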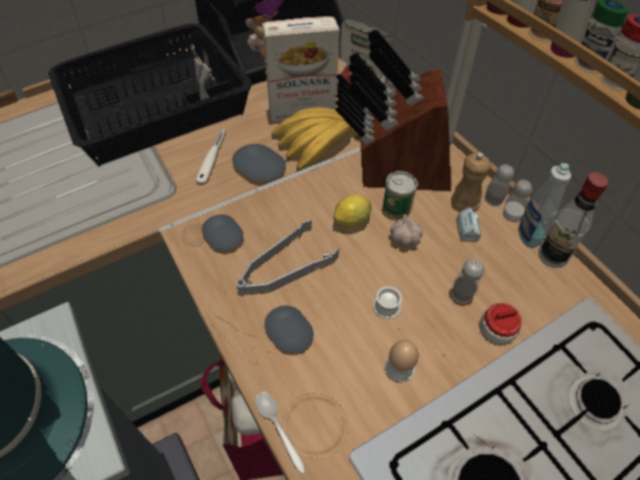

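Top view: the egg is in the cup at (462,245) and the empty cup at (407,223). The tongs have their hinge at (333,322) and jaws at (302,240) and (344,238). Dish candidates are (199,243), (265,313) and (387,306); the largest looks like (199,243). For the egg, look-alikes are the garlic (355,167) and the spoon (436,352). For the tongs, they are the knife (160,278) and the spoon. I'll measure these and check a crop.

```bash
python3 - <<'E'
from h import *
np.set_printoptions(precision=3,suppress=True)
c=dict(np.load("pics/top.npz"));im=c["img"]
hsv=cv2.cvtColor(im,cv2.COLOR_BGR2HSV)
print("hsv dish",hsv[243,199],"egg",hsv[244,464],"wood",hsv[250,380])
# dishes
m=((hsv[...,1]<90)&(hsv[...,2]<130)&(hsv[...,2]>45)).astype(np.uint8)
m=cv2.morphologyEx(m,cv2.MORPH_OPEN,np.ones((5,5)))
n,l,s,ce=cv2.connectedComponentsWithStats(m)
for (u,v) in((199,243),(265,313),(387,306)):
    i=l[v,u];k=cv2.findContours((l==i).astype(np.uint8),0,2)[0][0]
    P=np.array([plane(c,*p[0],.012)[:2] for p in k],np.float32)
    print("dish",ce[i],s[i],cv2.minAreaRect(P))
# egg
s_=dict(np.load("pics/scene.npz"));
for nm,cc,(u,v) in(("top",c,(464,244)),("scene",s_,(404,354))):
    h=cv2.cvtColor(cc["img"],cv2.COLOR_BGR2HSV)
    print(nm,h[v,u],h[v,u+30])
big=cv2.resize(im[190:340,230:500],None,fx=2.9,fy=2.9,interpolation=cv2.INTER_CUBIC);cv2.imwrite("pics/crop1.png",big)
for nm,p,z in(("hinge",(333,322),.02),("jawL",(302,240),.025),("jawR",(344,238),.025),("egg",(463,244),.06),("cupE",(407,222),.03),("salt",(433,148),.09),("lemon",(312,197),.03),("garlic",(355,168),.03)):print(nm,plane(c,*p,z))
a=ray(c,464,244);b=ray(s_,404,354)
A=np.c_[a[1],-b[1]];t=np.linalg.lstsq(A,b[0]-a[0],rcond=None)[0];print("egg tri",a[0]+t[0]*a[1],b[0]+t[1]*b[1])
E
```

```text
hsv dish [120   8  99] egg [ 14 105 185] wood [ 14 106 181]
dish [198.278 241.187] [ 168  217   61   50 2406] ((0.5835445523262024, 0.28917986154556274), (0.09166837483644485, 0.12145422399044037), 15.205615997314453)
dish [265.373 312.532] [ 243  296   46   34 1317] ((0.44387418031692505, 0.15508490800857544), (0.08716350048780441, 0.06316400319337845), 89.73826599121094)
dish [387.016 306.054] [ 365  289   45   35 1307] ((0.4553840756416321, -0.08037909865379333), (0.08567354828119278, 0.0653810203075409), 89.80267333984375)
top [ 14 105 185] [ 15  15 165]
scene [ 15  95 174] [ 15 104 177]
hinge [0.425 0.025 0.02 ]
jawL [0.583 0.084 0.025]
jawR [0.587 0.002 0.025]
egg [ 0.569 -0.219  0.06 ]
cupE [ 0.617 -0.121  0.03 ]
salt [ 0.746 -0.163  0.09 ]
lemon [0.668 0.065 0.03 ]
garlic [ 0.726 -0.02   0.03 ]
egg tri [ 0.571 -0.225  0.047] [ 0.572 -0.225  0.048]
```

View pics/crop1.png

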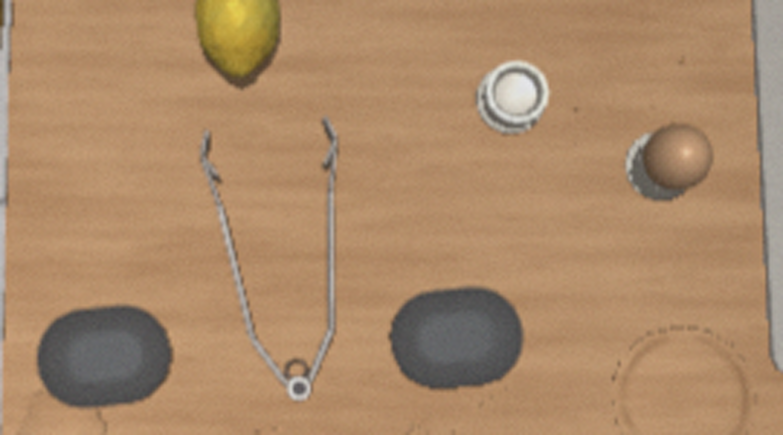

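Dish (199,243) measures 92x121 mm, so it's the one. The other two are about 86x64. The egg triangulates to (0.571,-0.225,0.047), as expected. The tongs grip point is about (0.510,0.035) with the axis at about 6.4°. Setting out.

```bash
python3 -m handwheel '[{"jaw":0.094,"delta_pos":[0.024,0.055,0.003],"delta_rot":[0,0,-2]},{"jaw":0.094,"delta_pos":[0.024,0.055,0.003],"delta_rot":[0,0,-2]},{"jaw":0.094,"delta_pos":[0.024,0.055,0.003],"delta_rot":[0,0,-2]},{"jaw":0.094,"delta_pos":[0.024,0.055,0.003],"delta_rot":[0,0,-2]},{"jaw":0.094,"delta_pos":[0.024,0.055,0.003],"delta_rot":[0,0,-2]}]'
python3 -m handwheel '[{"jaw":0.094,"delta_pos":[0.024,0.055,0],"delta_rot":[0,0,-2]},{"jaw":0.094,"delta_pos":[0.024,0.055,0],"delta_rot":[0,0,-2]},{"jaw":0.094,"delta_pos":[0.024,0.055,0],"delta_rot":[0,0,-2]},{"jaw":0.094,"delta_pos":[0.024,0.055,0],"delta_rot":[0,0,-2]},{"jaw":0.094,"delta_pos":[0.024,0.055,0],"delta_rot":[0,0,-2]}]'
```

```text
time_s: 0.72
position: [0.3727, -0.2899, 0.198]
tcp_rot: [0.993, 0.116, -0.001, -0.001]
ft_force: [0.2, -0.9, 0.4]
finger_gap: 0.0942
time_s: 1.35
position: [0.4946, -0.0055, 0.1985]
tcp_rot: [1.0, 0.025, -0.001, -0.001]
ft_force: [0.9, -1.5, -0.7]
finger_gap: 0.094
```

```bash
python3 -m handwheel '[{"jaw":0.094,"delta_pos":[0.015,0.04,0],"delta_rot":[0,0,3.5]},{"jaw":0.094,"delta_pos":[0,0,0],"delta_rot":[0,0,0]}]'
python3 - <<'E'
from h import *
c=shot("wrist","w1"); print(-c["R"].T@c["t"],c["R"],readout.observe()["position"])
for p in((.425,.025,.02),(.51,.035,.014),(.585,.043,.02)):print(proj(c,p))
E
```

```text
time_s: 1.6
position: [0.5103, 0.0404, 0.1981]
tcp_rot: [0.998, 0.059, -0.001, -0.002]
ft_force: [-0.3, -1.1, -0.4]
finger_gap: 0.094
[0.58180631 0.04951166 0.3964804 ] [[ 0.11790157 -0.99301902 -0.00352768]
 [-0.96111845 -0.11500584  0.25104778]
 [-0.24970093 -0.02620841 -0.96796827]] [0.50989442 0.03864957 0.19796599]
(np.float64(328.8944055205979), np.float64(294.3135657611726))
(np.float64(329.2787774766984), np.float64(214.23070167563355))
(np.float64(330.66494799921264), np.float64(138.1604575400432))
```

View pics/w1.png

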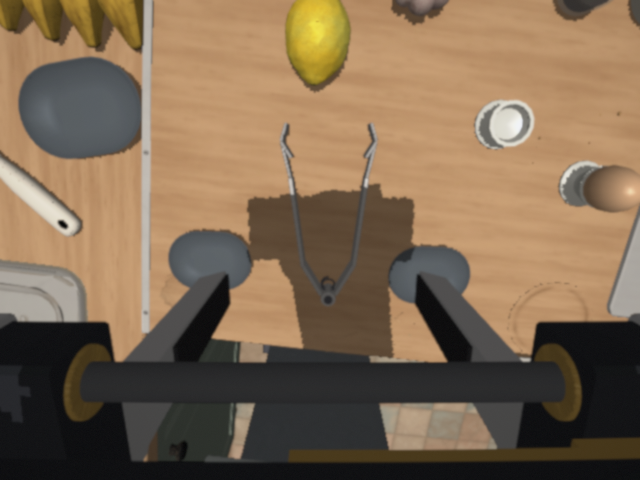

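The wrist view shows the hinge at (328,299) and the jaw bends at about (286,150) and (373,150). The tongs are vertical in the picture, so the heading is right. I'll work out the exact points.

```bash
python3 - <<'E'
from h import *
c=dict(np.load("pics/w1.npz"))
g=cv2.cvtColor(c["img"],cv2.COLOR_BGR2HSV)
h=plane(c,328,299,.026)
pts=[]
for v in range(195,250,6):
    r=g[v,270:390]; dark=np.where((r[:,1]<60))[0]+270
    L=dark[dark<329];R=dark[dark>329]
    if len(L) and len(R):
        a=plane(c,np.median(L),v,.022);b=plane(c,np.median(R),v,.022)
        m=(a+b)/2;print(v,np.median(L),np.median(R),m.round(4),np.linalg.norm(a-b).round(4));pts.append(m)
j1=plane(c,287,150,.026);j2=plane(c,372,150,.026);m=(j1+j2)/2
print(h,j1,j2,m,np.degrees(np.arctan2(*(m-h)[[1,0]])),np.linalg.norm(m-h))
d=(m-h)/np.linalg.norm(m-h);print("grip",h+.085*d, readout.observe()["position"])
E
```

```text
195 292.5 363.0 [0.5305 0.0392 0.022 ] 0.0698
201 293.5 362.5 [0.5246 0.0382 0.022 ] 0.0686
207 294.5 361.5 [0.5186 0.0375 0.022 ] 0.0669
213 295.5 360.5 [0.5126 0.0367 0.022 ] 0.0652
219 296.5 359.5 [0.5065 0.036  0.022 ] 0.0634
225 297.0 358.5 [0.5003 0.0355 0.022 ] 0.0621
231 298.0 357.5 [0.4942 0.0347 0.022 ] 0.0604
237 298.5 356.5 [0.4879 0.0342 0.022 ] 0.0591
243 299.5 355.5 [0.4816 0.0335 0.022 ] 0.0573
249 300.5 354.5 [0.4753 0.0327 0.022 ] 0.0555
[0.42212359 0.02567621 0.026     ] [0.56921171 0.08306688 0.026     ] [0.57877946 0.00267556 0.026     ] [0.57399558 0.04287122 0.026     ] 6.4595454273761 0.15284230614422653
grip [0.50658397 0.03523885 0.026     ] [0.50989442 0.03864957 0.19796599]
```

```bash
python3 -m handwheel '[{"jaw":0.094,"delta_pos":[-0.002,-0.0027,-0.05],"delta_rot":[0,0,0]},{"jaw":0.094,"delta_pos":[0,0,-0.05],"delta_rot":[0,0,0]},{"jaw":0.094,"delta_pos":[0,0,-0.04],"delta_rot":[0,0,0]},{"jaw":0.094,"delta_pos":[0,0,-0.02],"delta_rot":[0,0,0]},{"jaw":0.094,"delta_pos":[0,0,0],"delta_rot":[0,0,0]}]'; python3 -c "
from h import *
o=readout.observe();print(o['position'],o['tcp_rot'])"
```

```text
time_s: 2.28
position: [0.5063, 0.0287, 0.0337]
tcp_rot: [0.999, 0.053, -0.001, 0.0]
ft_force: [0.0, 0.2, 0.4]
finger_gap: 0.094
[0.50627938 0.02866131 0.0337376 ] [ 9.98602923e-01  5.28319470e-02 -9.77687672e-04  1.78941341e-04]
```

```bash
python3 -m handwheel '[{"jaw":0.094,"delta_pos":[0.002,0.0073,0],"delta_rot":[0,0,0.4]},{"jaw":0.094,"delta_pos":[0,0,-0.012],"delta_rot":[0,0,0]},{"jaw":0.094,"delta_pos":[0,0,0],"delta_rot":[0,0,0]}]'
```

```text
time_s: 2.65
position: [0.5096, 0.0354, 0.0232]
tcp_rot: [0.998, 0.056, 0.001, 0.001]
ft_force: [-0.3, 0.2, 0.1]
finger_gap: 0.0946
```

```bash
python3 -m handwheel '[{"jaw":0.068,"delta_pos":[-0.001,0,-0.0025],"delta_rot":[0,0,0]},{"jaw":0.062,"delta_pos":[0,0,0],"delta_rot":[0,0,0]},{"jaw":0.062,"delta_pos":[0,0,0],"delta_rot":[0,0,0]},{"jaw":0.062,"delta_pos":[0,0,0],"delta_rot":[0,0,0]},{"jaw":0.062,"delta_pos":[0,0,0],"delta_rot":[0,0,0]}]'
```

```text
time_s: 3.28
position: [0.509, 0.0353, 0.0213]
tcp_rot: [0.998, 0.056, 0.001, 0.001]
ft_force: [0.4, 0.8, 0.3]
finger_gap: 0.0621
```

Gripped at 62 mm. Lifting gently, then looking.

```bash
python3 -m handwheel '[{"jaw":0.062,"delta_pos":[0,0,0.015],"delta_rot":[0,0,0]},{"jaw":0.062,"delta_pos":[0,0,0.025],"delta_rot":[0,0,0]},{"jaw":0.062,"delta_pos":[0,0,0.03],"delta_rot":[0,0,0]},{"jaw":0.062,"delta_pos":[0,0,0.03],"delta_rot":[0,0,0]},{"jaw":0.062,"delta_pos":[0,0,0.02],"delta_rot":[0,0,0]}]'
python3 - <<'E'
from h import *
c=shot("wrist","w2");s=shot("scene","s2")
o=readout.observe();print(o["position"],o["tcp_rot"],o["finger_gap"],o["ft_force"])
a=c["img"][60:320,180:480];b=s["img"][120:380,180:480]
cv2.imwrite("pics/pair2.png",cv2.resize(np.hstack([a,b]),(800,347)))
E
```

```text
time_s: 3.9
position: [0.5082, 0.0358, 0.148]
tcp_rot: [0.998, 0.056, 0.001, 0.0]
ft_force: [-0.4, -0.6, -1.0]
finger_gap: 0.062
[0.50906307 0.03585983 0.14860656] [9.98428924e-01 5.59953531e-02 1.99843484e-03 4.59001615e-04] 0.061902286211661536 [-0.53898718 -0.67936502 -0.64842917]
```

View pics/pair2.png

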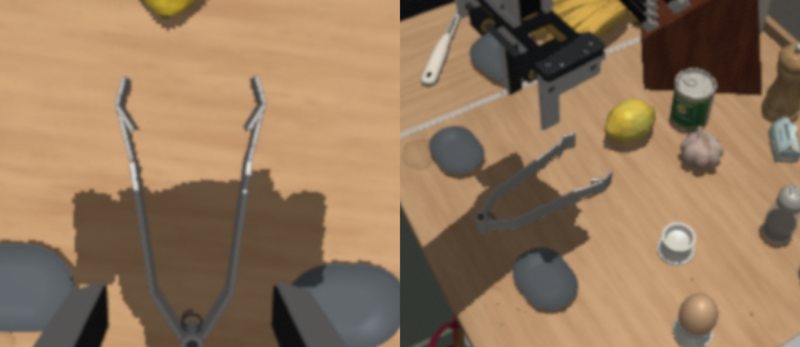

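The tongs are still on the table; they slipped out. I'll measure where they are now.

```bash
python3 - <<'E'
from h import *
c=dict(np.load("pics/w2.npz"))
g=cv2.cvtColor(c["img"],cv2.COLOR_BGR2HSV)
def f(u,v):return 180+u/1.3333,60+v/1.3346
h=plane(c,*f(192,342),.026)
for v in range(205,270,8):
    r=g[v,250:400]; d=np.where((r[:,1]<60))[0]+250
    L=d[d<322];R=d[d>322]
    if len(L) and len(R):
        a=plane(c,np.median(L),v,.024);b=plane(c,np.median(R),v,.024)
        print(v,np.median(L),np.median(R),((a+b)/2).round(4),np.linalg.norm(a-b).round(4))
j1=plane(c,*f(121,106),.026);j2=plane(c,*f(262,106),.026);m=(j1+j2)/2
print(h,j1,j2,m,np.degrees(np.arctan2(*(m-h)[[1,0]])),np.linalg.norm(m-h),np.linalg.norm(j1-j2))
E
```

```text
205 283.0 362.0 [0.5269 0.0388 0.024 ] 0.0678
213 285.0 361.0 [0.52   0.0376 0.024 ] 0.0656
221 286.0 360.0 [0.513  0.0368 0.024 ] 0.0642
229 287.0 359.0 [0.506 0.036 0.024] 0.0628
237 288.0 358.0 [0.4988 0.0352 0.024 ] 0.0614
245 289.5 357.0 [0.4916 0.0342 0.024 ] 0.0595
253 291.0 355.0 [0.4843 0.0336 0.024 ] 0.0567
261 292.0 354.0 [0.4769 0.0327 0.024 ] 0.0553
269 293.0 353.0 [0.4694 0.0319 0.024 ] 0.0538
[0.42459367 0.02591418 0.026     ] [0.57644111 0.08701273 0.026     ] [0.58609298 0.00091484 0.026     ] [0.58126705 0.04396379 0.026     ] 6.57180684175996 0.15770965470653928 0.08663721202916298
```

```bash
python3 -m handwheel '[{"jaw":0.094,"delta_pos":[0,0,0],"delta_rot":[0,0,0]},{"jaw":0.094,"delta_pos":[0,0,0],"delta_rot":[0,0,0]},{"jaw":0.094,"delta_pos":[0.0015,0.001,-0.05],"delta_rot":[0,0,0]},{"jaw":0.094,"delta_pos":[0,0,-0.04],"delta_rot":[0,0,0]},{"jaw":0.094,"delta_pos":[0,0,-0.02],"delta_rot":[0,0,0]}]'; python3 -c "
from h import *
o=readout.observe();print(o['position'],o['tcp_rot'])"
```

```text
time_s: 4.62
position: [0.5102, 0.0368, 0.0355]
tcp_rot: [0.998, 0.056, 0.002, 0.0]
ft_force: [0.2, 0.6, 0.6]
finger_gap: 0.0936
[0.51016448 0.0368398  0.03545043] [9.98428818e-01 5.59841888e-02 2.34525010e-03 4.07905785e-04]
```

```bash
python3 -m handwheel '[{"jaw":0.094,"delta_pos":[0.001,-0.0005,-0.014],"delta_rot":[0,0,0]},{"jaw":0.094,"delta_pos":[0,0,0],"delta_rot":[0,0,0]}]'; python3 -m handwheel '[{"jaw":0.068,"delta_pos":[0,0,-0.001],"delta_rot":[0,0,0]},{"jaw":0.058,"delta_pos":[0,0,0],"delta_rot":[0,0,0]},{"jaw":0.058,"delta_pos":[0,0,0],"delta_rot":[0,0,0]},{"jaw":0.058,"delta_pos":[0,0,0],"delta_rot":[0,0,0]}]'; python3 -c "
from h import *
o=readout.observe();print(o['position'],o['finger_gap']);c=shot('wrist','w3')
cv2.imwrite('pics/w3c.png',c['img'][0:380,120:520])"
```

```text
time_s: 4.88
position: [0.5099, 0.0364, 0.0191]
tcp_rot: [0.998, 0.056, 0.001, 0.0]
ft_force: [-0.2, 0.1, 0.2]
finger_gap: 0.0938
time_s: 5.38
position: [0.5112, 0.0365, 0.0202]
tcp_rot: [0.998, 0.056, 0.002, 0.0]
ft_force: [0.2, 0.2, 0.1]
finger_gap: 0.0591
[0.51124488 0.03645138 0.02018915] 0.05910333222419313
```

View pics/w3c.png

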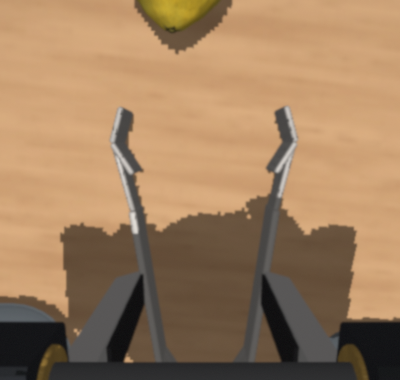

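The fingers are on both arms and the jaws have narrowed (121 to 283 px). Closing a bit further and lifting slowly.

```bash
python3 -m handwheel '[{"jaw":0.054,"delta_pos":[0,0,0],"delta_rot":[0,0,0]},{"jaw":0.054,"delta_pos":[0,0,0],"delta_rot":[0,0,0]},{"jaw":0.054,"delta_pos":[0,0,0.004],"delta_rot":[0,0,0]},{"jaw":0.054,"delta_pos":[0,0,0.006],"delta_rot":[0,0,0]},{"jaw":0.054,"delta_pos":[0,0,0.008],"delta_rot":[0,0,0]}]';python3 -m handwheel '[{"jaw":0.054,"delta_pos":[0,0,0.010],"delta_rot":[0,0,0]},{"jaw":0.054,"delta_pos":[0,0,0.01],"delta_rot":[0,0,0]},{"jaw":0.054,"delta_pos":[0,0,0.01],"delta_rot":[0,0,0]},{"jaw":0.054,"delta_pos":[0,0,0.006],"delta_rot":[0,0,0]},{"jaw":0.054,"delta_pos":[0,0,0],"delta_rot":[0,0,0]}]'; python3 -c "
from h import *
o=readout.observe();print(o['position'],o['finger_gap'],o['ft_force']);c=shot('wrist','w4');s=shot('scene','s4')
cv2.imwrite('pics/w4c.png',np.hstack([c['img'][0:380,120:520],s['img'][100:480,150:550]]))"
```

```text
time_s: 6.05
position: [0.511, 0.0365, 0.0391]
tcp_rot: [0.998, 0.056, 0.002, 0.0]
ft_force: [0.1, 0.0, 0.1]
finger_gap: 0.0542
time_s: 6.68
position: [0.5118, 0.0365, 0.0791]
tcp_rot: [0.998, 0.056, 0.003, 0.0]
ft_force: [0.4, 0.5, -0.4]
finger_gap: 0.0536
[0.51175079 0.03648037 0.07905808] 0.053585935062522565 [ 0.35269956  0.49747253 -0.3687886 ]
```

View pics/w4c.png

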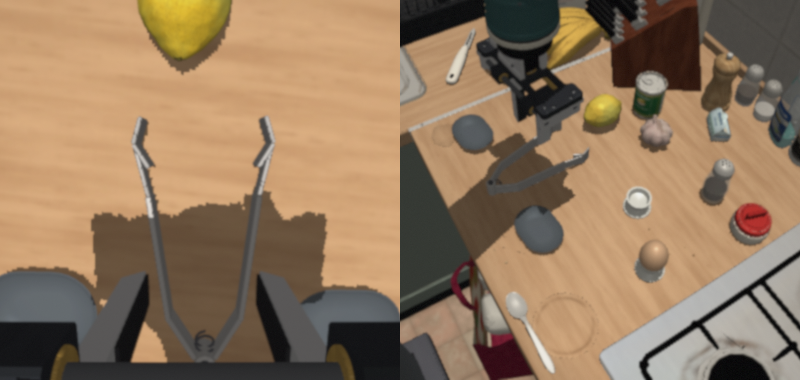

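```bash
python3 - <<'E'
from h import *
for n,L,R,v,arms in(("w3",113,296,145,[(147,270,262,270)]),("w4",135,273,145,[])):
    c=dict(np.load(f"pics/{n}.npz"))
    a=plane(c,120+L,v,.026);b=plane(c,120+R,v,.026);print(n,a,b,np.linalg.norm(a-b))
    g=cv2.cvtColor(c["img"],cv2.COLOR_BGR2HSV)
    for vv in (230,250,262):
        r=g[vv,220:420];print(vv,(np.where(r[:,1]<60)[0]+220))
c=dict(np.load("pics/w3.npz"));K=np.array([.511,.0365,.003]);t=np.radians(6.5);y=np.array([-np.sin(t),np.cos(t),0])
for z in(.003,.02,.04):
  print(z,[np.round(proj(c,K+[0,0,z-.003]+s*y*.0295),0) for s in(1,-1)])
for zz in(.0,.014,.024):
  print("hinge",[np.round(proj(c,(.424,.026,zz)),0)])
E
```

```text
w3 [0.57586462 0.08939907 0.026     ] [ 0.5859646  -0.00066762  0.026     ] 0.0906312254648823
230 [251 252 253 254 255 256 257 258 259 260 261 262 263 264 265 382 383 384
 385 386 387 388 389 390 391 392 393 394 395 396]
250 [255 256 257 258 259 260 261 262 263 264 265 266 267 268 269 379 380 381
 382 383 384 385 386 387 388 389 390 391 392]
262 [258 259 260 261 262 263 264 265 266 267 268 269 270 271 377 378 379 380
 381 382 383 384 385 386 387 388 389 390 391]
w4 [0.57622535 0.08857208 0.026     ] [ 5.86159943e-01 -5.47673558e-05  2.60000000e-02] 0.08918191348813871
230 [270 271 272 273 274 275 276 277 278 279 367 368 369 370 371 372 373 374
 375 376]
250 [274 275 276 277 278 279 280 281 282 283 364 365 366 367 368 369 370 371
 372 373]
262 [276 277 278 279 280 281 282 283 284 285 363 364 365 366 367 368 369 370
 371]
0.003 [array([275., 266.]), array([373., 266.])]
0.02 [array([271., 275.]), array([377., 275.])]
0.04 [array([266., 289.]), array([383., 289.])]
hinge [array([325., 390.])]
hinge [array([325., 404.])]
hinge [array([325., 415.])]
```

```bash
python3 - <<'E'
from h import *
np.set_printoptions(precision=4,suppress=True)
c=dict(np.load("pics/w3.npz"));print(c["K"],c["k1"])
t=np.radians(6.5);x=np.array([np.cos(t),np.sin(t),0]);y=np.array([-np.sin(t),np.cos(t),0])
P=np.array([.5112,.0365,.0202])
for dz in (-.017,0,.02,.04):
  for dx in(-.008,0,.008):
    print(dz,dx,[np.round(proj(c,P+x*dx+s*y*.0295+[0,0,dz]),0) for s in(1,-1)])
cv2.imwrite("pics/w3d.png",np.hstack([cv2.resize(c["img"][200:380,200:320],None,fx=3,fy=3),cv2.resize(dict(np.load("pics/s4.npz"))["img"][140:320,220:360],None,fx=3,fy=3)]))
E
```

```text
[[379.3057   0.     322.1593]
 [  0.     379.3057 238.9636]
 [  0.       0.       1.    ]] -0.022338433918170676
-0.017 -0.008 [array([275., 278.]), array([373., 278.])]
-0.017 0 [array([275., 266.]), array([374., 265.])]
-0.017 0.008 [array([274., 253.]), array([374., 253.])]
0 -0.008 [array([272., 289.]), array([377., 289.])]
0 0 [array([271., 275.]), array([378., 275.])]
0 0.008 [array([271., 261.]), array([378., 261.])]
0.02 -0.008 [array([267., 303.]), array([383., 303.])]
0.02 0 [array([266., 289.]), array([383., 288.])]
0.02 0.008 [array([265., 274.]), array([384., 273.])]
0.04 -0.008 [array([260., 321.]), array([389., 321.])]
0.04 0 [array([260., 305.]), array([390., 305.])]
0.04 0.008 [array([259., 289.]), array([391., 288.])]
```

View pics/w3d.png

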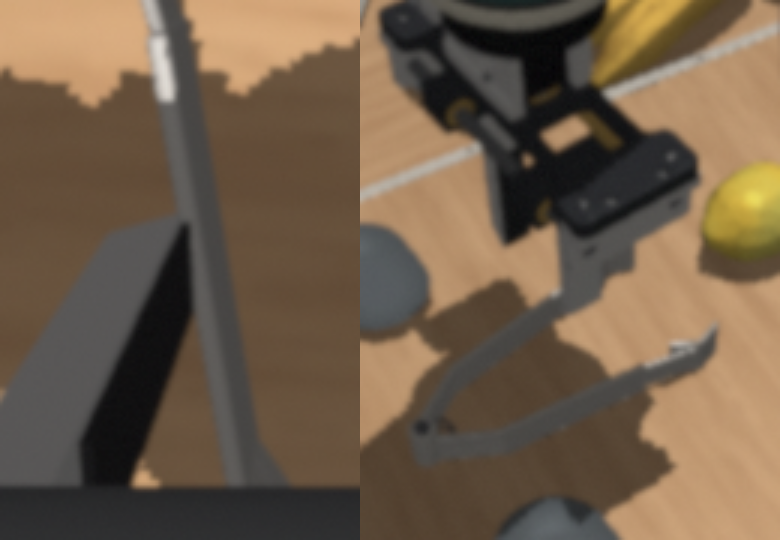

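```bash
python3 - <<'E'
from h import *
c=dict(np.load("pics/s4.npz"))
t=np.radians(6.5);x=np.array([np.cos(t),np.sin(t),0]);y=np.array([-np.sin(t),np.cos(t),0])
P=np.array([.5118,.0365,.0791])
for dz in (-.017,.022,.04):
  for dy in(-.027,-.039):
   for dx in(-.008,.008):
    u,v=proj(c,P+x*dx+y*dy+[0,0,dz]);print(dz,dy,dx,"crop",round((u-220)*3+360),round((v-140)*3))
# jaws of tongs, open, z test of w4 camera: triangulate w4 vs s4 hinge & lemon tip
w=dict(np.load("pics/w4.npz"))
def tri(p,q):
    a=ray(w,*p);b=ray(c,*q);T=np.linalg.lstsq(np.c_[a[1],-b[1]],b[0]-a[0],rcond=None)[0];A=a[0]+T[0]*a[1];B=b[0]+T[1]*b[1];return A,B
print(tri((120+205,355),(220+(422-360)/3,140+427/3)))
print(tri((120+257,275),(220+(600-360)/3,140+300/3)))
E
```

```text
-0.017 -0.027 -0.008 crop 566 347
-0.017 -0.027 0.008 crop 589 333
-0.017 -0.039 -0.008 crop 578 361
-0.017 -0.039 0.008 crop 602 347
0.022 -0.027 -0.008 crop 563 303
0.022 -0.027 0.008 crop 588 289
0.022 -0.039 -0.008 crop 576 318
0.022 -0.039 0.008 crop 601 303
0.04 -0.027 -0.008 crop 561 282
0.04 -0.027 0.008 crop 587 267
0.04 -0.039 -0.008 crop 575 296
0.04 -0.039 0.008 crop 600 282
(array([0.42632816, 0.02591964, 0.01886732]), array([0.42410548, 0.02828647, 0.02001907]))
(array([0.5205859 , 0.01071093, 0.09572673]), array([0.52732974, 0.00538993, 0.09448668]))
```

Both cameras put the fingertips about 22 mm *above* the reported TCP, not 17 mm below it. The reported z is therefore about 39 mm low for the fingers. They closed above the arms, and the tongs never moved. Reopening and going 39 mm lower, watching the force.

```bash
python3 -m handwheel '[{"jaw":0.094,"delta_pos":[-0.001,0,0],"delta_rot":[0,0,0]},{"jaw":0.094,"delta_pos":[0,0,0],"delta_rot":[0,0,0]},{"jaw":0.094,"delta_pos":[0,0,-0.04],"delta_rot":[0,0,0]},{"jaw":0.094,"delta_pos":[0,0,-0.025],"delta_rot":[0,0,0]},{"jaw":0.094,"delta_pos":[0,0,0],"delta_rot":[0,0,0]}]';python3 -m handwheel '[{"jaw":0.094,"delta_pos":[0,0,-0.01],"delta_rot":[0,0,0]},{"jaw":0.094,"delta_pos":[0,0,-0.007],"delta_rot":[0,0,0]},{"jaw":0.094,"delta_pos":[0,0,0],"delta_rot":[0,0,0]}]'
```

```text
time_s: 7.4
position: [0.5102, 0.0365, 0.0114]
tcp_rot: [0.998, 0.056, 0.002, 0.0]
ft_force: [0.7, -0.7, -0.6]
finger_gap: 0.0937
time_s: 7.78
position: [0.5112, 0.0365, -0.005]
tcp_rot: [0.998, 0.056, 0.003, 0.0]
ft_force: [0.5, -0.3, 0.0]
finger_gap: 0.0942
```

```bash
python3 -m handwheel '[{"jaw":0.094,"delta_pos":[0,0,-0.006],"delta_rot":[0,0,0]},{"jaw":0.094,"delta_pos":[0,0,0],"delta_rot":[0,0,0]}]';python3 -m handwheel '[{"jaw":0.094,"delta_pos":[0,0,-0.004],"delta_rot":[0,0,0]},{"jaw":0.094,"delta_pos":[0,0,0],"delta_rot":[0,0,0]}]'; python3 - <<'E'
from h import *
c=shot('wrist','w5');s=shot('scene','s5');o=readout.observe();print(o['position'],o['ft_force'])
t=np.radians(6.5);x=np.array([np.cos(t),np.sin(t),0]);y=np.array([-np.sin(t),np.cos(t),0])
cv2.imwrite("pics/v5.png",np.hstack([c["img"][180:380,160:490],s["img"][140:340,200:400]]).repeat(1,0))
E
```

```text
time_s: 8.02
position: [0.5116, 0.0365, -0.0108]
tcp_rot: [0.998, 0.056, 0.004, 0.0]
ft_force: [0.1, 0.4, -0.1]
finger_gap: 0.094
time_s: 8.28
position: [0.5117, 0.0365, -0.0149]
tcp_rot: [0.998, 0.056, 0.004, 0.0]
ft_force: [0.2, 0.1, -0.1]
finger_gap: 0.094
[ 0.51190975  0.0365408  -0.01461754] [0.36698475 0.03120448 0.36386701]
```

View pics/v5.png

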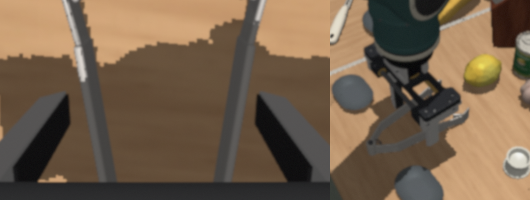

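The fingers now straddle the arms, at (70,95) and (255,95), without contact. Closing to 62 mm.

```bash
python3 -m handwheel '[{"jaw":0.07,"delta_pos":[-0.001,0,-0.001],"delta_rot":[0,0,0]},{"jaw":0.061,"delta_pos":[0,0,0],"delta_rot":[0,0,0]},{"jaw":0.061,"delta_pos":[0,0,0],"delta_rot":[0,0,0]},{"jaw":0.061,"delta_pos":[0,0,0],"delta_rot":[0,0,0]}]';python3 -m handwheel '[{"jaw":0.061,"delta_pos":[0,0,0.008],"delta_rot":[0,0,0]},{"jaw":0.061,"delta_pos":[0,0,0.012],"delta_rot":[0,0,0]},{"jaw":0.061,"delta_pos":[0,0,0.012],"delta_rot":[0,0,0]},{"jaw":0.061,"delta_pos":[0,0,0.012],"delta_rot":[0,0,0]},{"jaw":0.061,"delta_pos":[0,0,0],"delta_rot":[0,0,0]}]'
cat > jaws.py <<'E'
from h import *
# gap and position of jaws in the wrist view: low-saturation steel columns ahead of fingers
import sys
c=shot('wrist',sys.argv[1]);o=readout.observe();p=o['position'];print(p,o['tcp_rot'],o['finger_gap'],o['ft_force'])
g=cv2.cvtColor(c["img"],cv2.COLOR_BGR2HSV)
for v in range(80,260,12):
    d=np.where(g[v,180:460,1]<60)[0]+180
    L=d[d<322];R=d[d>=322];print(v,(L.min(),L.max(),R.min(),R.max()) if len(L) and len(R) else None)
E
python3 jaws.py w6
```

```text
time_s: 8.88
position: [0.511, 0.0365, -0.0155]
tcp_rot: [0.998, 0.056, 0.004, 0.0]
ft_force: [-0.2, 0.9, -0.1]
finger_gap: 0.0619
time_s: 9.5
position: [0.5114, 0.0366, 0.0326]
tcp_rot: [0.998, 0.056, 0.005, 0.0]
ft_force: [-0.8, 0.1, -0.9]
finger_gap: 0.061
[0.51112133 0.03651494 0.03205649] [9.98422397e-01 5.59577636e-02 4.60803788e-03 4.60641057e-04] 0.06137152698512406 [-0.64215601  0.44247046 -0.59213493]
80 None
92 None
104 (np.int64(236), np.int64(251), np.int64(386), np.int64(403))
116 (np.int64(233), np.int64(251), np.int64(389), np.int64(407))
128 (np.int64(229), np.int64(247), np.int64(393), np.int64(411))
140 (np.int64(227), np.int64(244), np.int64(397), np.int64(412))
152 (np.int64(230), np.int64(249), np.int64(390), np.int64(409))
164 (np.int64(233), np.int64(256), np.int64(382), np.int64(407))
176 (np.int64(236), np.int64(258), np.int64(386), np.int64(404))
188 (np.int64(239), np.int64(252), np.int64(389), np.int64(402))
200 (np.int64(242), np.int64(255), np.int64(386), np.int64(399))
212 (np.int64(245), np.int64(257), np.int64(384), np.int64(398))
224 (np.int64(247), np.int64(262), np.int64(380), np.int64(396))
236 (np.int64(246), np.int64(264), np.int64(379), np.int64(396))
248 (np.int64(248), np.int64(265), np.int64(378), np.int64(394))
```

The jaws measure about 80 mm over the outside at the lifted height, so the tongs are lifted and held at 61 mm. Raising and carrying them toward the egg.

```bash
python3 -m handwheel '[{"jaw":0.061,"delta_pos":[0,0,0.012],"delta_rot":[0,0,0]},{"jaw":0.061,"delta_pos":[0,0,0.018],"delta_rot":[0,0,0]},{"jaw":0.061,"delta_pos":[0,0,0.02],"delta_rot":[0,0,0]},{"jaw":0.061,"delta_pos":[-0.002,-0.01,0.012],"delta_rot":[0,0,0]},{"jaw":0.061,"delta_pos":[-0.002,-0.018,0.006],"delta_rot":[0,0,0]}]';python3 -m handwheel '[{"jaw":0.061,"delta_pos":[-0.002,-0.026,0],"delta_rot":[0,0,0]},{"jaw":0.061,"delta_pos":[-0.002,-0.03,0],"delta_rot":[0,0,0]},{"jaw":0.061,"delta_pos":[-0.002,-0.03,0],"delta_rot":[0,0,0]},{"jaw":0.061,"delta_pos":[-0.002,-0.03,0],"delta_rot":[0,0,0]},{"jaw":0.061,"delta_pos":[-0.002,-0.03,0],"delta_rot":[0,0,0]}]';python3 -m handwheel '[{"jaw":0.061,"delta_pos":[-0.002,-0.03,0],"delta_rot":[0,0,0]},{"jaw":0.061,"delta_pos":[-0.002,-0.028,0],"delta_rot":[0,0,0]},{"jaw":0.061,"delta_pos":[0,-0.018,0],"delta_rot":[0,0,0]},{"jaw":0.061,"delta_pos":[0,-0.008,0],"delta_rot":[0,0,0]},{"jaw":0.061,"delta_pos":[0,0,0],"delta_rot":[0,0,0]}]'; python3 jaws.py w7; cp pics/w7.npz pics/w7b.npz
```

```text
time_s: 10.18
position: [0.5058, 0.0083, 0.1027]
tcp_rot: [0.998, 0.057, 0.003, 0.0]
ft_force: [0.2, -0.9, -0.9]
finger_gap: 0.0609
time_s: 10.8
position: [0.4934, -0.1447, 0.1039]
tcp_rot: [0.998, 0.057, 0.003, 0.0]
ft_force: [0.8, 0.3, 0.3]
finger_gap: 0.061
time_s: 11.42
position: [0.4868, -0.2347, 0.1039]
tcp_rot: [0.998, 0.055, 0.002, 0.0]
ft_force: [0.5, 0.3, -0.6]
finger_gap: 0.0612
[ 0.48689229 -0.2342947   0.1039069 ] [9.98464744e-01 5.53459918e-02 2.22894560e-03 8.43779171e-05] 0.0608240794519855 [-0.14032499  0.10520263 -1.825574  ]
80 None
92 None
104 (np.int64(236), np.int64(251), np.int64(386), np.int64(459))
116 (np.int64(233), np.int64(321), np.int64(322), np.int64(459))
128 (np.int64(229), np.int64(247), np.int64(393), np.int64(459))
140 (np.int64(227), np.int64(243), np.int64(397), np.int64(459))
152 (np.int64(230), np.int64(249), np.int64(390), np.int64(459))
164 (np.int64(233), np.int64(256), np.int64(383), np.int64(459))
176 (np.int64(236), np.int64(258), np.int64(386), np.int64(459))
188 (np.int64(239), np.int64(252), np.int64(389), np.int64(459))
200 (np.int64(242), np.int64(255), np.int64(387), np.int64(459))
212 (np.int64(244), np.int64(257), np.int64(384), np.int64(459))
224 (np.int64(247), np.int64(262), np.int64(380), np.int64(459))
236 (np.int64(247), np.int64(264), np.int64(379), np.int64(459))
248 (np.int64(180), np.int64(265), np.int64(378), np.int64(459))
```

View pics/w7.png

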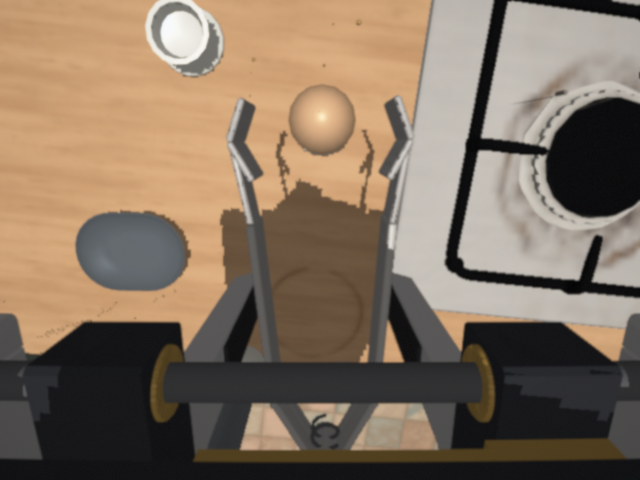

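The egg (322,120) lies centred between the jaws, whose vertices are at (228,140) and (411,140).

```bash
python3 - <<'E'
from h import *
c=dict(np.load("pics/w7b.npz"));P=np.array([.4869,-.2343,.1039])
for z in(.12,.147):
    a=plane(c,228,140,z);b=plane(c,411,140,z);print(z,((a+b)/2),np.linalg.norm(a-b),(a+b)/2-P)
g=cv2.cvtColor(c["img"],cv2.COLOR_BGR2HSV);roi=(g[80:165,280:365]);print(g[120,322],g[60,322],g[160,322])
for z in(.044,.047,.052):print(z,plane(c,322,120,z))
s=shot("scene","s7");t=shot("top","t7")
cv2.imwrite("pics/s7c.png",cv2.resize(s["img"][260:440,300:500],None,fx=3,fy=3))
E
```

```text
0.12 [ 0.55853556 -0.22429708  0.12      ] 0.08554177338152609 [0.07163556 0.01000292 0.0161    ]
0.147 [ 0.55833686 -0.22449151  0.147     ] 0.07290334518235868 [0.07143686 0.00980849 0.0431    ]
[ 19  70 246] [ 15 104 219] [ 15 105 221]
0.044 [ 0.5718007  -0.22401509  0.044     ]
0.047 [ 0.5716313  -0.22403362  0.047     ]
0.052 [ 0.57134898 -0.2240645   0.052     ]
```

View pics/s7c.png

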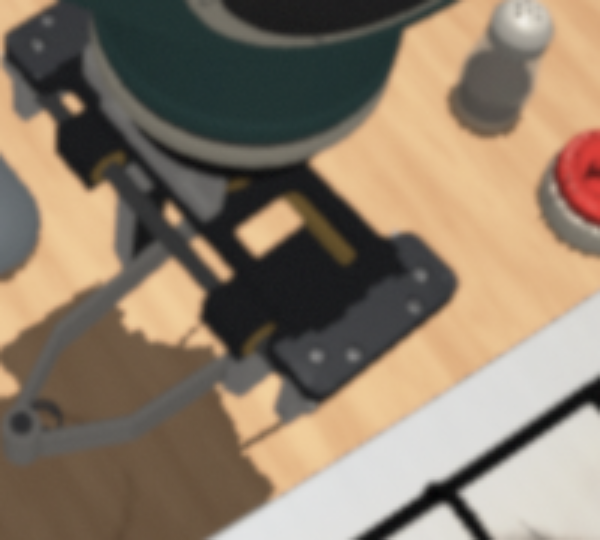

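Jaw centre measured at (0.558,-0.2245), egg at (0.5715,-0.224), so I need +13 mm in x. Then descend to reported z of about 0.02, which puts the underside at about 35 mm.

```bash
python3 -m handwheel '[{"jaw":0.061,"delta_pos":[0.007,0,0],"delta_rot":[0,0,0]},{"jaw":0.061,"delta_pos":[0.006,0,0],"delta_rot":[0,0,0]},{"jaw":0.061,"delta_pos":[0,0,0],"delta_rot":[0,0,0]}]'; python3 - <<'E'
from h import *
c=shot("wrist","w8");o=readout.observe();print(o["position"])
g=cv2.cvtColor(c["img"],cv2.COLOR_BGR2HSV)
for p in((.5715,-.2243,.047),):print("egg proj",proj(c,p))
gr=cv2.medianBlur(c["img"],5)
r=cv2.HoughCircles(cv2.cvtColor(gr,cv2.COLOR_BGR2GRAY)[80:220,250:400],cv2.HOUGH_GRADIENT,1,50,param1=80,param2=15,minRadius=26,maxRadius=42);print(r+[250,80,0] if r is not None else r)
for v in(104,116,140):
    d=np.where(g[v,180:430,1]<60)[0]+180;print(v,d[d<300],d[d>360])
E
```

```text
time_s: 11.95
position: [0.5017, -0.2323, 0.1041]
tcp_rot: [0.998, 0.057, 0.003, -0.0]
ft_force: [-0.1, 0.4, -0.5]
finger_gap: 0.0612
[ 0.50141134 -0.23234523  0.10410517]
egg proj (np.float64(323.9845943209644), np.float64(144.21935221433878))
[[[323.5        142.5         33.20000076]]]
104 [236 237 238 239 240 241 242 243 244 245 246 247 248 249 250 251] [386 387 388 389 390 391 392 393 394 395 396 397 398 399 400 401 402 403
 419 420 421 422 423 424 425 426 427 428 429]
116 [233 234 235 236 237 238 239 240 241 242 243 244 245 246 247 248 249 250
 251] [389 390 391 392 393 394 395 396 397 398 399 400 401 402 403 404 405 406
 407 417 418 419 420 421 422 423 424 425 426 427 428 429]
140 [227 228 229 230 231 232 233 234 235 236 237 238 239 240 241 242 243] [397 398 399 400 401 402 403 404 405 406 407 408 409 410 411 412 413 414
 415 416 417 418 419 420 421 422 423 424 425 426 427 428 429]
```

```bash
python3 -m handwheel '[{"jaw":0.061,"delta_pos":[-0.0015,-0.0017,-0.01],"delta_rot":[0,0,0]},{"jaw":0.061,"delta_pos":[0,0,-0.018],"delta_rot":[0,0,0]},{"jaw":0.061,"delta_pos":[0,0,-0.018],"delta_rot":[0,0,0]},{"jaw":0.061,"delta_pos":[0,0,-0.01],"delta_rot":[0,0,0]},{"jaw":0.061,"delta_pos":[0,0,0],"delta_rot":[0,0,0]}]'; python3 -c "
from h import *
print(readout.observe()['position'])"
```

```text
time_s: 12.62
position: [0.4982, -0.2339, 0.0428]
tcp_rot: [0.998, 0.057, 0.001, -0.001]
ft_force: [-0.3, 0.1, 0.7]
finger_gap: 0.0611
[ 0.498205   -0.23394856  0.0427593 ]
```

```bash
python3 -m handwheel '[{"jaw":0.061,"delta_pos":[0.0015,0,-0.009],"delta_rot":[0,0,0]},{"jaw":0.061,"delta_pos":[0,0,-0.008],"delta_rot":[0,0,0]},{"jaw":0.061,"delta_pos":[0,0,-0.003],"delta_rot":[0,0,0]},{"jaw":0.061,"delta_pos":[0,0,0],"delta_rot":[0,0,0]}]'; python3 -c "
from h import *
o=readout.observe();print(o['position'],o['ft_force'])"
```

```text
time_s: 13.12
position: [0.5003, -0.2342, 0.022]
tcp_rot: [0.998, 0.057, 0.002, -0.0]
ft_force: [-0.6, 0.2, -0.8]
finger_gap: 0.0611
[ 0.50028217 -0.23417481  0.02199657] [-0.58621356  0.24335966 -0.84383823]
```

```bash
python3 -m handwheel '[{"jaw":0.061,"delta_pos":[0,0,-0.002],"delta_rot":[0,0,0]},{"jaw":0.057,"delta_pos":[0,0,0],"delta_rot":[0,0,0]},{"jaw":0.053,"delta_pos":[0,0,0],"delta_rot":[0,0,0]},{"jaw":0.05,"delta_pos":[0,0,0],"delta_rot":[0,0,0]},{"jaw":0.047,"delta_pos":[0,0,0],"delta_rot":[0,0,0]}]';python3 -m handwheel '[{"jaw":0.04,"delta_pos":[0,0,0],"delta_rot":[0,0,0]},{"jaw":0.03,"delta_pos":[0,0,0],"delta_rot":[0,0,0]},{"jaw":0.03,"delta_pos":[0,0,0],"delta_rot":[0,0,0]},{"jaw":0.03,"delta_pos":[0,0,0],"delta_rot":[0,0,0]}]'
```

```text
time_s: 13.75
position: [0.5007, -0.2344, 0.0206]
tcp_rot: [0.998, 0.057, 0.002, 0.0]
ft_force: [-0.4, 0.8, -0.7]
finger_gap: 0.0476
time_s: 14.25
position: [0.5007, -0.2343, 0.0206]
tcp_rot: [0.998, 0.057, 0.002, 0.0]
ft_force: [0.1, 0.5, -1.1]
finger_gap: 0.0475
```

The gap stopped at 47.5 mm (48 expected with the egg in the jaws). Lifting slowly, straight up.

```bash
python3 -m handwheel '[{"jaw":0.03,"delta_pos":[0,0,0.005],"delta_rot":[0,0,0]},{"jaw":0.03,"delta_pos":[0,0,0.008],"delta_rot":[0,0,0]},{"jaw":0.03,"delta_pos":[0,0,0.01],"delta_rot":[0,0,0]},{"jaw":0.03,"delta_pos":[0,0,0.012],"delta_rot":[0,0,0]},{"jaw":0.03,"delta_pos":[0,0,0.014],"delta_rot":[0,0,0]}]';python3 -m handwheel '[{"jaw":0.03,"delta_pos":[0,0,0.016],"delta_rot":[0,0,0]},{"jaw":0.03,"delta_pos":[0,0,0.018],"delta_rot":[0,0,0]},{"jaw":0.03,"delta_pos":[0,0,0.02],"delta_rot":[0,0,0]},{"jaw":0.03,"delta_pos":[0,0,0.018],"delta_rot":[0,0,0]},{"jaw":0.03,"delta_pos":[0,0,0.01],"delta_rot":[0,0,0]}]'
python3 - <<'E'
from h import *
c=shot("wrist","w9");s=shot("top","t9");o=readout.observe();print(o["position"],o["finger_gap"],o["ft_force"])
r=cv2.HoughCircles(cv2.cvtColor(cv2.medianBlur(c["img"],5),cv2.COLOR_BGR2GRAY)[60:260,220:430],cv2.HOUGH_GRADIENT,1,50,param1=80,param2=15,minRadius=26,maxRadius=70);print(r+[220,60,0] if r is not None else r)
g=cv2.cvtColor(c["img"],cv2.COLOR_BGR2HSV)
print(g[100:180:8,324])
E
```

```text
time_s: 14.88
position: [0.5004, -0.2342, 0.0727]
tcp_rot: [0.998, 0.057, 0.002, -0.0]
ft_force: [-0.1, 1.2, -1.9]
finger_gap: 0.0478
time_s: 15.5
position: [0.5007, -0.2343, 0.162]
tcp_rot: [0.998, 0.057, 0.003, 0.001]
ft_force: [0.1, -0.3, -2.0]
finger_gap: 0.0476
[ 0.50098097 -0.23439805  0.16178487] 0.047618493745159834 [ 0.31754252  0.18236918 -1.8434419 ]
[[[319.5        138.5         49.40000153]
  [317.5        190.5         49.29999924]
  [229.5        194.5         44.29999924]
  [404.5        194.5         27.5       ]]]
[[ 14 100 192]
 [ 15 100 214]
 [ 15  97 225]
 [ 16  93 232]
 [ 18  82 243]
 [ 19  70 248]
 [ 17  90 235]
 [ 15  96 225]
 [ 14  99 214]
 [ 15 100 194]]
```

The egg circle (radius 49 px at (319,138), close to the camera) rose with the tongs, and the gap is 47.6 mm, so the egg is held. Carrying it to the dish: about +0.012 x, +0.513 y, and a little up.

```bash
python3 -m handwheel '[{"jaw":0.03,"delta_pos":[0,0.008,0.008],"delta_rot":[0,0,0]},{"jaw":0.03,"delta_pos":[0.001,0.016,0.008],"delta_rot":[0,0,0]},{"jaw":0.03,"delta_pos":[0.001,0.024,0.006],"delta_rot":[0,0,0]},{"jaw":0.03,"delta_pos":[0.001,0.03,0.004],"delta_rot":[0,0,0]},{"jaw":0.03,"delta_pos":[0.001,0.03,0],"delta_rot":[0,0,0]}]';python3 -m handwheel '[{"jaw":0.03,"delta_pos":[0.001,0.03,0],"delta_rot":[0,0,0]},{"jaw":0.03,"delta_pos":[0.001,0.03,0],"delta_rot":[0,0,0]},{"jaw":0.03,"delta_pos":[0.001,0.03,0],"delta_rot":[0,0,0]},{"jaw":0.03,"delta_pos":[0.001,0.03,0],"delta_rot":[0,0,0]},{"jaw":0.03,"delta_pos":[0.001,0.03,0],"delta_rot":[0,0,0]}]';python3 -m handwheel '[{"jaw":0.03,"delta_pos":[0.001,0.03,0],"delta_rot":[0,0,0]},{"jaw":0.03,"delta_pos":[0.001,0.03,0],"delta_rot":[0,0,0]},{"jaw":0.03,"delta_pos":[0.001,0.03,0],"delta_rot":[0,0,0]},{"jaw":0.03,"delta_pos":[0,0.03,0],"delta_rot":[0,0,0]},{"jaw":0.03,"delta_pos":[0,0.03,0],"delta_rot":[0,0,0]}]'
```

```text
time_s: 16.23
position: [0.5039, -0.1204, 0.1884]
tcp_rot: [0.998, 0.056, 0.002, -0.0]
ft_force: [0.9, -0.5, -1.1]
finger_gap: 0.0479
time_s: 16.85
position: [0.5068, 0.0407, 0.1893]
tcp_rot: [0.998, 0.059, 0.002, -0.0]
ft_force: [0.6, -0.4, -1.2]
finger_gap: 0.0481
time_s: 17.48
position: [0.5058, 0.2011, 0.1903]
tcp_rot: [0.998, 0.061, 0.001, -0.0]
ft_force: [0.1, 0.0, -1.3]
finger_gap: 0.0473
```

```bash
python3 -m handwheel '[{"jaw":0.03,"delta_pos":[0.002,0.026,0],"delta_rot":[0,0,0]},{"jaw":0.03,"delta_pos":[0.002,0.02,0],"delta_rot":[0,0,0]},{"jaw":0.03,"delta_pos":[0.001,0.014,0],"delta_rot":[0,0,0]},{"jaw":0.03,"delta_pos":[0.001,0.008,0],"delta_rot":[0,0,0]},{"jaw":0.03,"delta_pos":[0,0,0],"delta_rot":[0,0,0]}]'
python3 - <<'E'
from h import *
o=readout.observe();print(o["position"],o["tcp_rot"],o["finger_gap"],o["ft_force"])
E
```

```text
time_s: 18.1
position: [0.5079, 0.2766, 0.1906]
tcp_rot: [0.998, 0.064, 0.001, -0.0]
ft_force: [0.6, 0.1, -2.2]
finger_gap: 0.0472
[0.50785992 0.27657784 0.19063075] [ 9.97942014e-01  6.41201839e-02  5.65190048e-04 -1.37758891e-04] 0.04723934270182283 [ 0.56097107  0.13600506 -2.20964571]
```

Trim by +5 mm x and +1 mm y, then a last look from the wrist, scene and top cameras in one picture.

```bash
python3 -m handwheel '[{"jaw":0.03,"delta_pos":[0.005,0.001,0],"delta_rot":[0,0,0]},{"jaw":0.03,"delta_pos":[0,0,0],"delta_rot":[0,0,0]},{"jaw":0.03,"delta_pos":[0,0,0],"delta_rot":[0,0,0]},{"jaw":0.03,"delta_pos":[0,0,0],"delta_rot":[0,0,0]}]'
python3 - <<'E'
from h import *
c=shot("wrist","w10");s=shot("scene","s10");t=shot("top","t10")
o=readout.observe();print(o["position"],o["finger_gap"],o["joint_velocities"].round(3))
print("egg plane",plane(c,320,139,.215)[:2],"dish proj in wrist",proj(c,(.5835,.289,.01)),"in scene",proj(s,(.5835,.289,.01)))
f=lambda a:cv2.resize(a,(400,300))
cv2.imwrite("pics/fin.png",np.vstack([np.hstack([f(c["img"]),f(s["img"])]),np.hstack([f(t["img"]),f(s["img"][60:300,120:440])])]))
a=cv2.imread("pics/top.png");b=t["img"]
for n,(u,v) in dict(salt=(433,155),garlic=(355,168),lemon=(312,197),cupE=(407,223),cupF=(462,245)).items():
    x=a[v-22:v+22,u-22:u+22];y=b[v-30:v+30,u-30:u+30];r=cv2.matchTemplate(y,x,5);_,m,_,l=cv2.minMaxLoc(r);print(n,round(m,3),l[0]-8,l[1]-8)
E
```

```text
time_s: 18.6
position: [0.5138, 0.2755, 0.1906]
tcp_rot: [0.998, 0.063, 0.001, 0.0]
ft_force: [0.6, -0.8, -0.9]
finger_gap: 0.0478
[0.51371713 0.27574011 0.19068557] 0.04735525443962705 [-0.003 -0.    -0.001 -0.002 -0.002  0.001 -0.001]
egg plane [0.58574444 0.28689175] dish proj in wrist (np.float64(318.5950805356431), np.float64(142.61790202536088)) in scene (np.float64(257.9643956422299), np.float64(161.85644644636096))
salt 0.986 0 0
garlic 0.993 0 0
lemon 0.992 0 0
cupE 0.991 0 0
cupF 0.159 -4 4
```

View pics/fin.png

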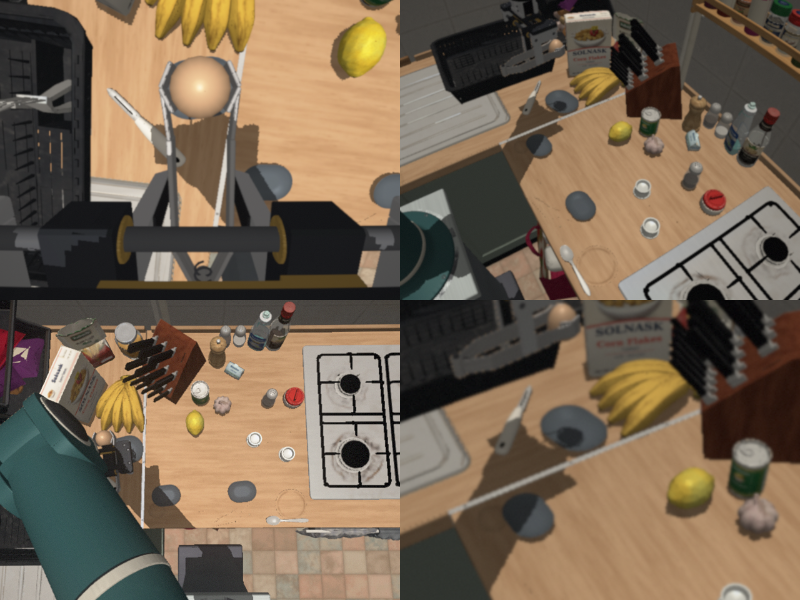

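The last view shows the egg between the jaws at wrist (200,87), over the dish. Both cups are standing and empty, and the bystanders haven't moved. Handing in.

```bash
python3 -c "
from cell import order
print(order.sign_off())"
```

```text
the job is handed in; nothing more can be done
None
```

The job is handed in at 18.6 s on the robot's clock. The tongs hold the egg over the largest dark dish, which I measured at 92 x 121 mm.

**Last checks**
- **Position:** the egg is at about (0.586, 0.287), against a dish centre of (0.5835, 0.289). Its lower tip is roughly 0.19 m above the worktop.
- **Grip:** the fingers stand at 47.4 mm, where 48 mm is expected with the egg in the jaws. The arm is at rest, and the gripper itself stayed away from the egg.
- **Surroundings:** the salt, garlic, lemon and empty cup matched the first top picture with no shift. The cup that held the egg stands upright, seen by eye only. The dish is hidden under the arm from above; the scene picture shows it on the worktop, with no sign that it moved.

**What disagreed**
- **Reported tool height:** two cameras put the fingertips about 22 mm above the reported TCP, not 17 mm below it. The first two grips therefore closed above the tongs' arms without moving them. I went lower by that amount, and the third grip held.
- **Jaw distance:** the jaws measured about 71 mm ahead of the TCP, where I expected about 79 mm. I placed them using the measured value.

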